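# Cycle the pod machine's handle, then hold its service key turned

## Robot

A 6-joint arm with a two-finger parallel gripper is mounted at the origin on the work surface. World frame = base frame: x ahead of the robot, y to its left, z up, the work surface at z = 0. Lengths are in m, angles in rad, forces in N, time in s.
With the tool pointing down it reaches from about 0.35 to 0.95 m from the base axis. Payload 17.4 kg.
Tool frame: the origin (TCP) lies on the mounting face of the last link; the fingertips stand 186 mm ahead of it and the grasp point (between the pads) lies robot.tcp_to_grasp ahead of it (robot.tcp_to_grasp is the distance from the TCP to the grasp point, in m); z points along the fingers, y is the line along which they close (so a half turn about z gives the same grasp; the last joint's range is limited). The gripper opens to 93 mm and grips with 3 to 60 N. Pads are 15 mm wide; open, the fingers measure 128 mm over their backs; the gripper's body (75 mm by 188 mm) begins 65 mm behind the grasp point.
Start: joints at [1.221, 0.116, 1.442, -0, 1.584, -0.038], TCP at [0.207, 0.642, 0.405] pointing down, gripper open.
Joint ranges: [-2.83, 2.83], [-0.83, 2.19], [0.07, 2.5], [-1.14, 4.28], [0.01, 3], [-2.97, 2.97]. Speed limits (rad/s): [1.89, 1.89, 2.22, 3.14, 3.14, 3.14].

## Interface

Orientations are given as a unit quaternion [w, x, y, z].
In Python, from cell import robot gives the robot as it stands.
- The arm moves only by the tool jog_arm, never from a script. Its argument "increments" is a list of rows, each an object with "travel": the shift along the tool's x, y, z in units of 30 mm (1.0 is 30 mm), a list of three; "delta_rot": the turn, a rotation vector about the tool's x, y, z in units of 5 degrees (1.0 is 5 degrees), a list of three; "fingers": the finger opening in mm, from 0 to 93. A call has 1 to 10 rows; each row shifts and turns the commanded pose from where the row before left it, along the tool's axes as they then stand; what a row does not reach is not made up. A row lasts 1/10 s, in which the tool goes at most 50 mm and 8.59 degrees, less where a joint would pass 70% of its speed; a pose out of reach is approached as far as the arm can. A call is refused whole if a number of a shift passes 1 or a number of a turn 1, either way. A call with a gripper value outside its range is refused whole. The fingers move at their own pace and stop on an object; "grip_force" is the grip in N (left out, the last holds). Time passes only in rows, so rows that do not move let the fingers close. It gives the time, the measured TCP pose, the force, the opening and the grip force at its end, in the units of the state.
- robot.state(): the state, without advancing time (a new reading comes with each control period).
- robot.capture(name): name is "scene" or "top"; returns a dict with "pixels" (384x512x3 uint8, blue, green, red), "range_z" (384x512 float32, m along the optical axis (not along the pixel's ray), 0 where there is no reading), "vertical_fov" (degrees; the focal length in pixels is half the picture's height over the tangent of half this angle, whatever the lens; pixels are square), "cx", "cy" (the principal point, pixels), "position" and "attitude" of the camera in the world. Camera axes: x right, y up, looking along -z (the intrinsics and any distortion apply to the point x, -y, -z); pixel columns grow to the right and rows downward; lengths in m; the calibration is good to about 2 mm. A picture is of the moment at which its call begins.
- robot.finish_job(): hands the job in; it is judged then, once.
The state is a dict: "time_s": time; "qpos": joint angles; "dq": joint speeds; "effort": joint torques, N m; "eef_pos": TCP position; "tcp_rot": TCP orientation; "ft_force": force on the tool from outside, world axes, zero at the start; "moment": the same for the moment, N m; "gripper_width": finger opening in m; "grasp_force": force on a finger pad.
Only numpy, scipy, OpenCV 4.12 (cv2) and the standard library are available. Lean on these libraries where they do the work, as an engineer would, in place of code of your own. Each camera call takes 0.05 s, during which the arm holds its last target. There are 200 camera calls.

## Task

Empty the pod coffee machine and set it rinsing: lift its sprung handle all the way up and ease it slowly back down until it is shut, never letting it snap shut. Then take the orange service key from its stand, push it fully home in the brass lock on top of the machine's side unit, working it past the sticky pins, turn it a quarter turn clockwise (seen from above) and finish still gripping the key and holding it turned against its spring. Leave the glass cup and the steel jug where they stand.

Things in the scene. Friction and masses are not known exactly. Their poses are not given: they have to be found in the camera images.
- machine: pod coffee machine, fixed; origin under its centre, x to its rear, y to its left seen from the robot, z up. Front (-x) faces the robot. Tower and brew head 100 mm wide, x -130 to 150, top at 190 mm. Grey side unit against its right: x -90 to 50, y -190 to -60, top at 140 mm, the brass lock on it. Lift-up steel handle over the brew head
- handle (a joint): the machine's lift-up handle: 0 = shut, grows as the bar is lifted, stop (fully up) at 0.9 rad. A spring pulls it shut all the way (about 6 N at the bar when shut, 8 N when fully up); let go, it snaps shut
- handle_hinge (a point): middle of the handle's hinge line, at machine x 20, y 0, z 185 mm. Turns with the handle: y is always the level hinge line; shut, x points level to the machine's rear, z up; lifting turns it about +y
- handle_bar (a point): centre of the handle's round dark crossbar, 12 mm thick, 116 mm long, along the hinge line, side arms at its ends running back to the hinge. Shut: 120 mm in front of the hinge line, 40 mm higher (225 mm above the bar top, 35 mm above the brew head). Fully up: about 305 mm above the bar top. Pinch from above, a finger before and one behind; it rolls between the pads
- lock (a joint): turn of the brass lock cylinder: 0 = rest, grows clockwise seen from above, stop at 1.57 rad (a quarter turn). A spring turns it back to 0 when let go; it needs about 0.03 N m to start and 0.13 N m at the stop. The key has some 0.2 rad of play in the slot before it takes the cylinder along
- lock_mouth (a point): centre of the slot's mouth on the top of the brass lock cylinder, on its vertical axis: machine x -20, y -130, z 143 mm (3 mm above the side unit). Turns with the cylinder; z up, x along the slot: 15 mm (x) by 6 mm (y), 35 mm deep, front to back on the machine at rest. Two sticky sprung pins, 10 and 20 mm down, one from each long side: push past with 5 to 15 N, wiggle slightly if stuck
- key: orange service key standing blade down in its stand. Origin: centre of the underside of its steel collar (22 mm across), which rests on the stand and, fully home, on the lock's top. z up, x along the blade's width. Blade 12 mm (x) by 4 mm (y), 30 mm long below the collar, rounded tip. Bow to grip: 30 mm (x) by 10 mm (y), from 10 to 46 mm above the origin. 35 to 65 g. Fits either way round
- stand: black key stand, fixed, 60 x 60 mm, 45 mm tall, origin under its centre; the key stands in a slot in the middle of its top
- cup: small glass espresso cup, 62 mm across, 62 mm tall, origin under its centre, standing on a cork coaster 96 mm across and 6 mm thick; leave alone
- jug: empty steel frothing jug, 84 mm across, 100 mm tall, with a handle, origin under its centre; leave alone

How it is judged:
By the outcome, as a careful person would: the job done as asked, in the order asked, and still so for the second after the job is handed in, while the arm keeps its last pose, push and grip.
It also fails if it takes over 69 s, if anything falls off the work surface, if the arm or the gripper's body presses on something with over 40 N, if the wrist force passes 120 N, or if a joint passes its speed limit or range.

## Working session

There is one attempt and no reset: what is moved stays moved. The work goes in short steps, Python scripts to look and compute and a tool call to move; the robot and the scene stay as the last step left them, time stands still between calls to the robot, and variables do not carry over. Pictures are saved under pics/ and viewed, at most 10 in all, crops included, and the job is handed in when it is done.

Besides the shell and the picture viewer there is one more tool, called after ">>>" in YAML: its name, and indented under it one key for each argument. jog_arm: Moves the arm, as the interface text tells. Its arguments: {"type":"object","properties":{"increments":{"type":"array"},"grip_force":{"type":"number"}},"required":["increments"]}

```bash
mkdir -p pics; ls
cat > h.py <<'E'
import numpy as np, cv2
from cell import robot
from scipy.spatial.transform import Rotation as R
def q2R(q): return R.from_quat([q[1],q[2],q[3],q[0]]).as_matrix()
def cloud(c):
    d=c["range_z"];h,w=d.shape;f=h/2/np.tan(np.radians(c["vertical_fov"])/2)
    v,u=np.mgrid[:h,:w]
    P=np.stack([(u-c["cx"])/f*d,-(v-c["cy"])/f*d,-d],-1)
    return P@q2R(c["attitude"]).T+np.array(c["position"])
E
python3 - <<'E'
from h import *
s=robot.state();print(s);print(robot.tcp_to_grasp)
for n in("scene","top"):
    c=robot.capture(n);np.savez(n,P=cloud(c),I=c["pixels"]);cv2.imwrite(f"pics/{n}0.png",c["pixels"])
    print({k:v for k,v in c.items() if k not in("pixels","range_z")})
E
```

```text
pics
{'time_s': 0.0, 'qpos': array([ 1.22116657e+00,  1.16437905e-01,  1.44224103e+00,  1.87501691e-05,
        1.58401314e+00, -3.78193787e-02]), 'dq': array([-1.41692951e-03, -6.68363341e-05,  2.24177778e-03,  6.61466084e-04,
        1.19982889e-03, -1.07257897e-03]), 'effort': array([ 2.73160025e-03, -7.21259379e+01, -6.22615671e+01,  7.83024123e-02,
        2.34964670e-02, -6.89486842e-05]), 'eef_pos': array([0.20709706, 0.64244574, 0.40405254]), 'tcp_rot': array([-1.15026633e-04,  1.55274233e-01,  9.87871252e-01, -5.37623298e-04]), 'ft_force': array([-0.02917372,  0.35471362,  0.6817449 ]), 'moment': array([ 0.01607501, -0.0254812 ,  0.03985331]), 'grasp_force': 0.0, 'gripper_width': 0.09267691826425077}
0.1673
{'vertical_fov': 54.05690444216789, 'cx': 248.6119520892872, 'cy': 191.8912310514893, 'position': array([ 1.10232272, -0.50175218,  0.81476005]), 'attitude': array([0.83029902, 0.37701251, 0.17461999, 0.37144711])}
{'vertical_fov': 53.10462964866374, 'cx': 252.49169646816213, 'cy': 184.7332438497071, 'position': array([0.40011084, 0.0066546 , 1.24300869]), 'attitude': array([ 0.71628225,  0.02624281, -0.0325213 , -0.69655827])}
```

View pics/top0.png

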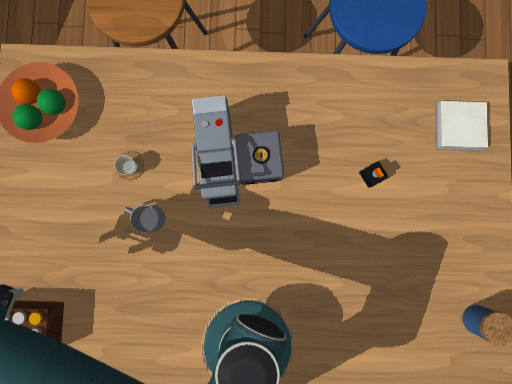

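View pics/scene0.png

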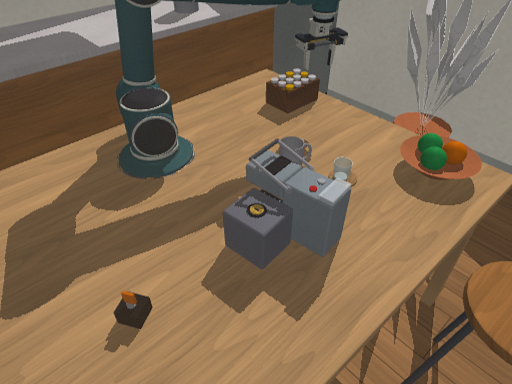

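Top view: machine at about (215,150) with the front down, lock at (261,155), handle crossbar at about (216,186), and key in its stand at (376,174). The jug is at (147,217) and the cup at (127,165), both on the machine's left.

Run:
```python
from h import *
def rect(P,m,name):
    q=P[m][:,:2];(c,s,a)=cv2.minAreaRect((q*1000).astype(np.float32));print(name,m.sum(),np.round(c,1),np.round(s,1),round(a,2),'z',np.median(P[m][:,2]).round(4))
for n in("top","scene"):
    D=np.load(n+".npz");P=D["P"];I=D["I"].astype(int);z=P[...,2]
    x,y=P[...,0],P[...,1]
    print(n,'table z',np.median(z[(x>.3)&(x<.5)&(y>-.3)&(y<.1)]))
    reg=(x>.4)&(x<.9)&(y>-.2)&(y<.2)
    def big(m):
        k,l,st,_=cv2.connectedComponentsWithStats(m.astype(np.uint8));return l==1+st[1:,4].argmax()
    rect(P,big(reg&(abs(z-.14)<.004)),'side')
    rect(P,big(reg&(abs(z-.19)<.004)),'tower')
    b=I[...,0];g=I[...,1];r=I[...,2]
    br=reg&(abs(z-.143)<.006)&(r>b+50);rect(P,br,'brass'); print(P[br].mean(0))
    k=(x>.3)&(x<.8)&(y<-.2)&(y>-.6)
    rect(P,k&(abs(z-.045)<.004),'standtop')
    o=k&(r>150)&(b<80)&(g<160)&(z>.05);rect(P,o,'bow');print(P[o].mean(0),P[o].max(0),P[o].min(0))
    hb=reg&(z>.215)&(z<.26);rect(P,hb,'bar')
    for nm,m in(('z>.06 left',(x>.4)&(x<.8)&(y>.1)&(y<.5)&(z>.05)),):
        kk,l,st,ce=cv2.connectedComponentsWithStats(m.astype(np.uint8))
        for i in range(1,kk):
            if st[i,4]>60: q=P[l==i];print(nm,st[i,4],q.min(0).round(3),q.max(0).round(3))
```

```text
top table z 0.0016434294051250742
side 1710 [580.5 -19.4] [136.8 126.2] 7.75 z 0.1391
tower 1868 [591.4 108.2] [199.8 125.3] 10.65 z 0.1907
brass 117 [581.5 -24. ] [35.6 34.7] 0.63 z 0.1444
[ 0.5806308 -0.0244426  0.1443131]
standtop 267 [ 547.6 -387.6] [60.3 61.2] 32.66 z 0.0459
bow 56 [ 546.9 -386.7] [27.5  9.5] 32.79 z 0.0878
[ 0.5461124  -0.38519927  0.08292365] [ 0.55828208 -0.37585262  0.09823414] [ 0.53385261 -0.39731314  0.06017959]
bar 321 [505.6  96.4] [ 56.9 125.6] 6.95 z 0.229
z>.06 left 2277 [0.449 0.1   0.145] [0.731 0.174 0.236]
z>.06 left 133 [0.519 0.364 0.05 ] [0.579 0.426 0.075]
z>.06 left 144 [0.401 0.276 0.05 ] [0.429 0.387 0.105]
scene table z 0.0024126943241358223
side 1647 [582.1 -19.1] [138.7 129.9] 7.67 z 0.1401
tower 1213 [639.3 115. ] [186.9 123.6] 7.99 z 0.1919
brass 109 [557.9 -28.4] [86.1 32.8] 9.81 z 0.1453
[ 0.58300043 -0.02427981  0.14519229]
standtop 451 [ 547.7 -386.3] [62.9 61.9] 32.71 z 0.0466
bow 42 [ 549.  -385.7] [27.9  9.4] 29.21 z 0.0926
[ 0.54910318 -0.38616903  0.09243395] [ 0.56088421 -0.37761572  0.0953152 ] [ 0.53539059 -0.39541522  0.0900363 ]
bar 262 [509.8  96.6] [ 60.7 126.7] 9.0 z 0.2285
z>.06 left 2175 [0.4  0.1  0.05] [0.736 0.386 0.235]
z>.06 left 199 [0.517 0.363 0.05 ] [0.58  0.426 0.074]
```

>>> jog_arm:
  increments:
    - {"travel":[0,0,-0.8],"delta_rot":[0,0,0],"fingers":70}
    - {"travel":[0,0,-0.8],"delta_rot":[0,0,0],"fingers":70}
    - {"travel":[0,0,-0.7],"delta_rot":[0,0,0],"fingers":70}
    - {"travel":[-0.96,-0.97,0],"delta_rot":[0,0,0],"fingers":70}
    - {"travel":[-0.96,-0.97,0],"delta_rot":[0,0,0],"fingers":70}
    - {"travel":[-0.96,-0.97,0],"delta_rot":[0,0,0],"fingers":70}
    - {"travel":[-0.96,-0.97,0],"delta_rot":[0,0,0],"fingers":70}
    - {"travel":[-0.96,-0.97,0],"delta_rot":[0,0,0],"fingers":70}
    - {"travel":[-0.96,-0.97,0],"delta_rot":[0,0,0],"fingers":70}
    - {"travel":[-0.96,-0.97,0],"delta_rot":[0,0,0],"fingers":70}

```text
time_s: 1.1
eef_pos: [0.3368, 0.3852, 0.4735]
tcp_rot: [-0.0, 0.155, 0.988, -0.0]
ft_force: [0.8, 0.0, 0.0]
gripper_width: 0.0699
grasp_force: 0.0
```

>>> jog_arm:
  increments:
    - {"travel":[-0.96,-0.97,0],"delta_rot":[0,0,0],"fingers":70}
    - {"travel":[-0.96,-0.97,0],"delta_rot":[0,0,0],"fingers":70}
    - {"travel":[-0.96,-0.97,0],"delta_rot":[0,0,0],"fingers":70}
    - {"travel":[-0.96,-0.97,0],"delta_rot":[0,0,0],"fingers":70}
    - {"travel":[-0.96,-0.97,0],"delta_rot":[0,0,0],"fingers":70}
    - {"travel":[-0.96,-0.97,0],"delta_rot":[0,0,0],"fingers":70}
    - {"travel":[-0.96,-0.97,0],"delta_rot":[0,0,0],"fingers":70}
    - {"travel":[0,0,0],"delta_rot":[0,0,1],"fingers":70}
    - {"travel":[0,0,0],"delta_rot":[0,0,1],"fingers":70}
    - {"travel":[0,0,0],"delta_rot":[0,0,1],"fingers":70}

```text
time_s: 2.1
eef_pos: [0.466, 0.1305, 0.4734]
tcp_rot: [-0.0, 0.285, 0.959, -0.0]
ft_force: [-0.6, 0.5, 0.3]
gripper_width: 0.0703
grasp_force: 0.0
```

>>> jog_arm:
  increments:
    - {"travel":[0,0,0],"delta_rot":[0,0,1],"fingers":60}
    - {"travel":[0,0,0],"delta_rot":[0,0,1],"fingers":60}
    - {"travel":[0,0,0],"delta_rot":[0,0,1],"fingers":60}
    - {"travel":[0,0,0],"delta_rot":[0,0,1],"fingers":60}
    - {"travel":[0,0,0],"delta_rot":[0,0,1],"fingers":60}
    - {"travel":[0,0,0],"delta_rot":[0,0,1],"fingers":60}
    - {"travel":[0,0,0],"delta_rot":[0,0,1],"fingers":60}
    - {"travel":[0,0,0],"delta_rot":[0,0,1],"fingers":60}
    - {"travel":[0,0,0],"delta_rot":[0,0,1],"fingers":60}
    - {"travel":[0,0,0],"delta_rot":[0,0,0.9],"fingers":60}

```text
time_s: 3.1
eef_pos: [0.4658, 0.131, 0.4735]
tcp_rot: [-0.0, 0.66, 0.751, -0.0]
ft_force: [0.3, 0.3, -0.5]
gripper_width: 0.0599
grasp_force: 0.0
```

```bash
cat >> h.py <<'E'
def to(g,yaw=None):
    "g: grasp point world, tool down; prints travel units and z-turn units"
    s=robot.state();M=q2R(s["tcp_rot"]);t=np.array(g)+[0,0,robot.tcp_to_grasp]
    print('grasp',np.round(s["eef_pos"]+M[:,2]*robot.tcp_to_grasp,4),'yaw',np.degrees(np.arctan2(M[1,1],M[0,1])).round(2),'F',np.round(s["ft_force"],1),'M',np.round(s["moment"],2),'w',round(s["gripper_width"],4),'z',M[:,2].round(4),'t',s["time_s"],'q6',s["qpos"][5].round(2))
    print('travel',np.round(M.T@(t-s["eef_pos"])/.03,2))
    if yaw is not None: print('turn z',round(-((yaw-np.degrees(np.arctan2(M[1,1],M[0,1]))+180)%360-180)/5,2))
y0=np.radians(7.7);MR=np.array([[np.cos(y0),-np.sin(y0),0],[np.sin(y0),np.cos(y0),0],[0,0,1]]);MO=np.array([.5844,.1073,0])
def mw(x,y,z): return MR@(np.array([x,y,z])/1000)+MO
E
python3 - <<'E'
from h import *
for n in("top","scene"):
    P=np.load(n+".npz")["P"];Q=(P-MO)@MR*1000
    m=(Q[...,2]>215)&(Q[...,2]<250)&(Q[...,0]<-80)&(Q[...,0]>-130)&(abs(Q[...,1])<50)
    q=Q[m];k=np.polyfit(q[:,1],q[:,0],1);print(n,m.sum(),np.median(q,0).round(1),q.max(0).round(0),q.min(0).round(0),'bar yaw err',np.degrees(k[0]))
    m=(abs(Q[...,2]-140)<4)&(abs(Q[...,0]+20)<75)&(abs(Q[...,1]+125)<70); q=Q[m]; print(np.percentile(q,[1,99],0).round(1))
    m=(P[...,2]>.06)&(P[...,1]<-.36)&(P[...,1]>-.42)&(abs(P[...,0]-.547)<.05);q=P[m][:,:2]-P[m][:,:2].mean(0);print('key xy corr',np.corrcoef(q.T)[0,1])
to(mw(-100,0,225),7.7)
E
```

```text
top 172 [-101.8    0.3  230.4] [-95.  50. 237.] [-107.  -49.  225.] bar yaw err -0.4323817495970712
[[ -86.7 -185.8  136.1]
 [  45.3  -63.4  143.6]]
key xy corr 0.747033737977867
scene 123 [-97.8  -1.5 231.8] [-94.  50. 236.] [-105.  -48.  224.] bar yaw err -0.19326725232988537
[[ -86.2 -186.7  136.5]
 [  47.1  -62.5  143.7]]
key xy corr 0.8267252056938711
grasp [0.4658 0.131  0.3062] yaw 7.43 F [ 0.3  0.3 -0.5] M [-0.1   0.01  0.01] w 0.0599 z [-5.e-04 -1.e-04 -1.e+00] t 3.1 q6 0.09
travel [-1.31  0.48  2.71]
turn z -0.05
```

>>> jog_arm:
  increments:
    - {"travel":[-0.65,0.24,0],"delta_rot":[0,0,0],"fingers":60}
    - {"travel":[-0.66,0.24,0],"delta_rot":[0,0,0],"fingers":60}
    - {"travel":[0,0,0.7],"delta_rot":[0,0,0],"fingers":60}
    - {"travel":[0,0,0.7],"delta_rot":[0,0,0],"fingers":60}
    - {"travel":[0,0,0.7],"delta_rot":[0,0,0],"fingers":60}
    - {"travel":[0,0,0.6],"delta_rot":[0,0,0],"fingers":60}
    - {"travel":[0,0,0],"delta_rot":[0,0,0],"fingers":60}

```text
time_s: 3.8
eef_pos: [0.4851, 0.0939, 0.3902]
tcp_rot: [-0.001, 0.658, 0.753, -0.001]
ft_force: [0.4, -0.2, 0.9]
gripper_width: 0.0602
grasp_force: 0.0
```

>>> jog_arm:
  increments:
    - {"travel":[0,0,0],"delta_rot":[0,0,0],"fingers":0}
    - {"travel":[0,0,0],"delta_rot":[0,0,0],"fingers":0}
    - {"travel":[0,0,0],"delta_rot":[0,0,0],"fingers":0}
    - {"travel":[0,0,0],"delta_rot":[0,0,0],"fingers":0}
    - {"travel":[0,0,0],"delta_rot":[0,0,0],"fingers":0}
    - {"travel":[0,0,0],"delta_rot":[0,0,0],"fingers":0}
    - {"travel":[0,0,0],"delta_rot":[0,0,0],"fingers":0}
  grip_force: 40

```text
time_s: 4.5
eef_pos: [0.4849, 0.0939, 0.3927]
tcp_rot: [-0.001, 0.658, 0.753, -0.001]
ft_force: [-5.0, -0.8, 2.4]
gripper_width: 0.0105
grasp_force: 40.0
```

Run:
```python
from h import *
to(mw(-100,0,225),7.7)
# arc rows in tool axes (tool y ~ machine +x, tool z down)
a=np.linspace(0,.9,21)+np.arctan2(40,120);r=np.hypot(120,40)
print(np.round(np.c_[np.diff(-r*np.cos(a)),-np.diff(r*np.sin(a))]/30,2).tolist())
```

```text
grasp [0.4844 0.0939 0.2254] yaw 7.64 F [-5.  -0.8  2.4] M [-0.17  0.95  0.06] w 0.0105 z [-2.9e-03 -5.0e-04 -1.0e+00] t 4.5 q6 0.01
travel [-0.    0.01  0.01]
turn z -0.01
[[0.06, -0.18], [0.07, -0.18], [0.08, -0.17], [0.09, -0.17], [0.09, -0.16], [0.1, -0.16], [0.11, -0.16], [0.12, -0.15], [0.12, -0.14], [0.13, -0.14], [0.14, -0.13], [0.14, -0.13], [0.15, -0.12], [0.15, -0.11], [0.16, -0.11], [0.16, -0.1], [0.17, -0.09], [0.17, -0.08], [0.17, -0.08], [0.18, -0.07]]
```

>>> jog_arm:
  increments:
    - {"travel":[0,0.06,-0.18],"delta_rot":[0,0,0],"fingers":0}
    - {"travel":[0,0.07,-0.18],"delta_rot":[0,0,0],"fingers":0}
    - {"travel":[0,0.08,-0.17],"delta_rot":[0,0,0],"fingers":0}
    - {"travel":[0,0.09,-0.17],"delta_rot":[0,0,0],"fingers":0}
    - {"travel":[0,0.09,-0.16],"delta_rot":[0,0,0],"fingers":0}
    - {"travel":[0,0.1,-0.16],"delta_rot":[0,0,0],"fingers":0}
    - {"travel":[0,0.11,-0.16],"delta_rot":[0,0,0],"fingers":0}
    - {"travel":[0,0.12,-0.15],"delta_rot":[0,0,0],"fingers":0}
    - {"travel":[0,0.12,-0.14],"delta_rot":[0,0,0],"fingers":0}
    - {"travel":[0,0.13,-0.14],"delta_rot":[0,0,0],"fingers":0}

```text
time_s: 5.5
eef_pos: [0.5131, 0.0978, 0.4415]
tcp_rot: [-0.002, 0.658, 0.753, -0.002]
ft_force: [-28.7, -3.2, 11.2]
gripper_width: 0.0109
grasp_force: 40.0
```

Run:
```python
from h import *
a=.45+np.arctan2(40,120);r=np.hypot(120,40)
to(mw(20-r*np.cos(a),0,185+r*np.sin(a)),7.7)
```

```text
grasp [0.5121 0.0977 0.2742] yaw 7.65 F [-28.7  -3.2  11.2] M [-0.65  5.01  0.01] w 0.0109 z [-6.e-03 -6.e-04 -1.e+00] t 5.5 q6 0.01
travel [-0.    0.04  0.03]
turn z -0.01
```

>>> jog_arm:
  increments:
    - {"travel":[0,0.12,-0.14],"delta_rot":[0,0,0],"fingers":0}
    - {"travel":[0,0.12,-0.14],"delta_rot":[0,0,0],"fingers":0}
    - {"travel":[0,0.13,-0.13],"delta_rot":[0,0,0],"fingers":0}
    - {"travel":[0,0.13,-0.12],"delta_rot":[0,0,0],"fingers":0}
    - {"travel":[0,0.14,-0.12],"delta_rot":[0,0,0],"fingers":0}

```text
time_s: 6.0
eef_pos: [0.5327, 0.1005, 0.4603]
tcp_rot: [-0.001, 0.658, 0.753, -0.001]
ft_force: [-11.1, -0.5, -1.6]
gripper_width: 0.0109
grasp_force: 40.0
```

>>> jog_arm:
  increments:
    - {"travel":[0,0.16,-0.1],"delta_rot":[0,0,0],"fingers":0}
    - {"travel":[0,0.17,-0.09],"delta_rot":[0,0,0],"fingers":0}
    - {"travel":[0,0.17,-0.08],"delta_rot":[0,0,0],"fingers":0}
    - {"travel":[0,0.17,-0.08],"delta_rot":[0,0,0],"fingers":0}
    - {"travel":[0,0.17,-0.07],"delta_rot":[0,0,0],"fingers":0}
    - {"travel":[0,0,0],"delta_rot":[0,0,0],"fingers":0}

```text
time_s: 6.6
eef_pos: [0.5576, 0.1039, 0.4751]
tcp_rot: [-0.001, 0.658, 0.753, -0.0]
ft_force: [-17.4, 0.2, 17.3]
gripper_width: 0.011
grasp_force: 40.0
```

Run:
```python
from h import *
a=.9+np.arctan2(40,120);r=np.hypot(120,40)
to(mw(20-r*np.cos(a),0,185+r*np.sin(a)),7.7)
```

```text
grasp [0.5573 0.104  0.3078] yaw 7.66 F [-17.4   0.2  17.3] M [-0.03  3.36 -0.01] w 0.011 z [-1.5e-03  4.0e-04 -1.0e+00] t 6.6 q6 0.01
travel [-0.01  0.13  0.13]
turn z -0.01
```

>>> jog_arm:
  increments:
    - {"travel":[0,0.05,-0.03],"delta_rot":[0,0,0],"fingers":0}
    - {"travel":[0,0.05,-0.03],"delta_rot":[0,0,0],"fingers":0}
    - {"travel":[0,0.05,-0.03],"delta_rot":[0,0,0],"fingers":0}
    - {"travel":[0,0,0],"delta_rot":[0,0,0],"fingers":0}

```text
time_s: 7.0
eef_pos: [0.5615, 0.1044, 0.4765]
tcp_rot: [-0.002, 0.658, 0.753, -0.002]
ft_force: [-25.4, -0.6, 10.3]
gripper_width: 0.0109
grasp_force: 40.0
```

>>> jog_arm:
  increments:
    - {"travel":[0,0.05,-0.02],"delta_rot":[0,0,0],"fingers":0}
    - {"travel":[0,0.05,-0.02],"delta_rot":[0,0,0],"fingers":0}
    - {"travel":[0,0,0],"delta_rot":[0,0,0],"fingers":0}

```text
time_s: 7.3
eef_pos: [0.5632, 0.1047, 0.4766]
tcp_rot: [-0.005, 0.658, 0.753, -0.005]
ft_force: [-53.3, -5.2, 8.8]
gripper_width: 0.0107
grasp_force: 40.0
```

Run:
```python
from h import *
c=robot.capture("scene");P=cloud(c);cv2.imwrite("pics/up.png",cv2.resize(c["pixels"][90:270,180:400],None,fx=3,fy=3))
a=.9+np.arctan2(40,120);r=np.hypot(120,40)
to(mw(20-r*np.cos(a),0,185+r*np.sin(a)),7.7)
Q=(P-MO)@MR*1000
m=(Q[...,2]>200)&(Q[...,2]<330)&(Q[...,0]<40)&(Q[...,0]>-100)&(Q[...,1]<-48)&(Q[...,1]>-70)
q=Q[m];print(m.sum());k=np.linalg.svd(q[:,[0,2]]-q[:,[0,2]].mean(0))[2][0];print(np.arctan2(k[1],k[0]),q.max(0),q.min(0),q.mean(0))
i=q[:,2].argsort()[::-12];print(q[i].round(0).tolist())
```

```text
grasp [0.561  0.1045 0.3093] yaw 7.66 F [-52.3  -5.4   8.3] M [-0.93  9.34  0.03] w 0.0108 z [-0.0132 -0.0013 -0.9999] t 7.35 q6 0.01
travel [-0.01 -0.06  0.18]
turn z -0.01
188
-1.224989827201339 [ 17.56421265 -49.16733559 313.38122748] [-28.7164845  -63.36929155 201.44672938] [ -5.46848586 -58.6458921  262.24540268]
[[-24.0, -50.0, 313.0], [-23.0, -52.0, 310.0], [-24.0, -62.0, 305.0], [-17.0, -54.0, 298.0], [-17.0, -62.0, 291.0], [-12.0, -57.0, 285.0], [-8.0, -57.0, 277.0], [-11.0, -61.0, 269.0], [-4.0, -57.0, 261.0], [-4.0, -61.0, 254.0], [2.0, -60.0, 247.0], [7.0, -58.0, 239.0], [8.0, -54.0, 231.0], [7.0, -60.0, 224.0], [7.0, -60.0, 215.0], [11.0, -60.0, 207.0]]
```

>>> jog_arm:
  increments:
    - {"travel":[0,-0.05,0.04],"delta_rot":[0,0,0],"fingers":0}
    - {"travel":[0,-0.05,0.04],"delta_rot":[0,0,0],"fingers":0}
    - {"travel":[0,-0.09,0.035],"delta_rot":[0,0,0],"fingers":0}
    - {"travel":[0,-0.09,0.035],"delta_rot":[0,0,0],"fingers":0}
    - {"travel":[0,-0.085,0.04],"delta_rot":[0,0,0],"fingers":0}
    - {"travel":[0,-0.085,0.04],"delta_rot":[0,0,0],"fingers":0}
    - {"travel":[0,-0.085,0.04],"delta_rot":[0,0,0],"fingers":0}
    - {"travel":[0,-0.085,0.04],"delta_rot":[0,0,0],"fingers":0}
    - {"travel":[0,-0.085,0.045],"delta_rot":[0,0,0],"fingers":0}
    - {"travel":[0,-0.085,0.045],"delta_rot":[0,0,0],"fingers":0}

```text
time_s: 8.35
eef_pos: [0.5412, 0.1017, 0.4669]
tcp_rot: [-0.0, 0.658, 0.753, 0.0]
ft_force: [-16.3, 0.3, 15.2]
gripper_width: 0.011
grasp_force: 40.0
```

>>> jog_arm:
  increments:
    - {"travel":[0,-0.085,0.04],"delta_rot":[0,0,0],"fingers":0}
    - {"travel":[0,-0.085,0.04],"delta_rot":[0,0,0],"fingers":0}
    - {"travel":[0,-0.085,0.045],"delta_rot":[0,0,0],"fingers":0}
    - {"travel":[0,-0.085,0.045],"delta_rot":[0,0,0],"fingers":0}
    - {"travel":[0,-0.08,0.05],"delta_rot":[0,0,0],"fingers":0}
    - {"travel":[0,-0.08,0.055],"delta_rot":[0,0,0],"fingers":0}
    - {"travel":[0,-0.075,0.06],"delta_rot":[0,0,0],"fingers":0}
    - {"travel":[0,-0.075,0.06],"delta_rot":[0,0,0],"fingers":0}
    - {"travel":[0,-0.07,0.065],"delta_rot":[0,0,0],"fingers":0}
    - {"travel":[0,-0.07,0.065],"delta_rot":[0,0,0],"fingers":0}

```text
time_s: 9.35
eef_pos: [0.5184, 0.0985, 0.4489]
tcp_rot: [-0.001, 0.658, 0.753, -0.0]
ft_force: [-5.0, 1.4, -0.6]
gripper_width: 0.011
grasp_force: 40.0
```

```bash
cat >> h.py <<'E'
def arc():
    s=robot.state();M=q2R(s["tcp_rot"]);g=(s["eef_pos"]+M[:,2]*robot.tcp_to_grasp-MO)@MR*1000-[20,0,185]
    a=np.arctan2(g[2],-g[0]);f=np.array(s["ft_force"])@MR
    print('mach',g.round(1),'angle',(a-.3217).round(3),'r',np.hypot(g[0],g[2]).round(1),'Fout',(-f[0]*np.cos(a)+f[2]*np.sin(a)).round(1),'Ftan',(f[0]*np.sin(a)+f[2]*np.cos(a)).round(1),s["time_s"])
E
python3 -c "
from h import *
arc()"
```

```text
mach [-86.8   0.2  96.6] angle 0.517 r 129.9 Fout 2.8 Ftan -4.0 9.35
```

>>> jog_arm:
  increments:
    - {"travel":[0,-0.063,0.06],"delta_rot":[0,0,0],"fingers":0}
    - {"travel":[0,-0.061,0.061],"delta_rot":[0,0,0],"fingers":0}
    - {"travel":[0,-0.06,0.062],"delta_rot":[0,0,0],"fingers":0}
    - {"travel":[0,-0.058,0.064],"delta_rot":[0,0,0],"fingers":0}
    - {"travel":[0,-0.057,0.065],"delta_rot":[0,0,0],"fingers":0}
    - {"travel":[0,-0.056,0.066],"delta_rot":[0,0,0],"fingers":0}
    - {"travel":[0,-0.055,0.067],"delta_rot":[0,0,0],"fingers":0}
    - {"travel":[0,-0.053,0.068],"delta_rot":[0,0,0],"fingers":0}
    - {"travel":[0,-0.052,0.069],"delta_rot":[0,0,0],"fingers":0}
    - {"travel":[0,-0.05,0.07],"delta_rot":[0,0,0],"fingers":0}

```text
time_s: 10.35
eef_pos: [0.5017, 0.0962, 0.4296]
tcp_rot: [-0.0, 0.658, 0.753, 0.0]
ft_force: [-3.8, 3.6, -3.3]
gripper_width: 0.0106
grasp_force: 40.0
```

```bash
python3 -c "
from h import *
arc()"
```

```text
mach [-1.034e+02  1.000e-01  7.730e+01] angle 0.32 r 129.1 Fout 0.6 Ftan -4.6 10.35
```

>>> jog_arm:
  increments:
    - {"travel":[0,-0.049,0.071],"delta_rot":[0,0,0],"fingers":0}
    - {"travel":[0,-0.048,0.072],"delta_rot":[0,0,0],"fingers":0}
    - {"travel":[0,-0.047,0.073],"delta_rot":[0,0,0],"fingers":0}
    - {"travel":[0,-0.045,0.074],"delta_rot":[0,0,0],"fingers":0}
    - {"travel":[0,-0.044,0.075],"delta_rot":[0,0,0],"fingers":0}
    - {"travel":[0,-0.042,0.076],"delta_rot":[0,0,0],"fingers":0}
    - {"travel":[0,-0.041,0.077],"delta_rot":[0,0,0],"fingers":0}
    - {"travel":[0,-0.039,0.077],"delta_rot":[0,0,0],"fingers":0}
    - {"travel":[0,-0.038,0.078],"delta_rot":[0,0,0],"fingers":0}
    - {"travel":[0,-0.036,0.079],"delta_rot":[0,0,0],"fingers":0}

```text
time_s: 11.35
eef_pos: [0.489, 0.0945, 0.407]
tcp_rot: [-0.0, 0.658, 0.753, 0.0]
ft_force: [-3.8, 3.8, -2.6]
gripper_width: 0.011
grasp_force: 40.0
```

```bash
python3 -c "
from h import *
arc()"
```

```text
mach [-1.163e+02  1.000e-01  5.470e+01] angle 0.118 r 128.5 Fout 1.9 Ftan -3.7 11.35
```

>>> jog_arm:
  increments:
    - {"travel":[0,-0.02,0.05],"delta_rot":[0,0,0],"fingers":0}
    - {"travel":[0,-0.02,0.05],"delta_rot":[0,0,0],"fingers":0}
    - {"travel":[0,-0.02,0.05],"delta_rot":[0,0,0],"fingers":0}
    - {"travel":[0,-0.02,0.05],"delta_rot":[0,0,0],"fingers":0}
    - {"travel":[0,-0.015,0.05],"delta_rot":[0,0,0],"fingers":0}
    - {"travel":[0,-0.015,0.05],"delta_rot":[0,0,0],"fingers":0}
    - {"travel":[0,-0.015,0.05],"delta_rot":[0,0,0],"fingers":0}
    - {"travel":[0,-0.015,0.05],"delta_rot":[0,0,0],"fingers":0}

```text
time_s: 12.15
eef_pos: [0.4847, 0.0939, 0.395]
tcp_rot: [-0.0, 0.658, 0.753, -0.0]
ft_force: [-7.4, 2.6, -1.1]
gripper_width: 0.0109
grasp_force: 40.0
```

```bash
python3 -c "
from h import *
arc()"
```

```text
mach [-1.207e+02  1.000e-01  4.270e+01] angle 0.019 r 128.1 Fout 6.2 Ftan -3.4 12.15
```

>>> jog_arm:
  increments:
    - {"travel":[0,0.01,0.04],"delta_rot":[0,0,0],"fingers":0}
    - {"travel":[0,0.01,0.04],"delta_rot":[0,0,0],"fingers":0}
    - {"travel":[0,0,0.04],"delta_rot":[0,0,0],"fingers":0}
    - {"travel":[0,0,0.03],"delta_rot":[0,0,0],"fingers":0}
    - {"travel":[0,0,0],"delta_rot":[0,0,0],"fingers":0}

```text
time_s: 12.65
eef_pos: [0.4846, 0.0939, 0.3938]
tcp_rot: [-0.0, 0.658, 0.753, -0.0]
ft_force: [-25.9, -0.0, 28.5]
gripper_width: 0.0108
grasp_force: 40.0
```

```bash
python3 -c "
from h import *
arc()"
```

```text
mach [-1.207e+02  1.000e-01  4.150e+01] angle 0.009 r 127.7 Fout 33.6 Ftan 18.6 12.65
```

>>> jog_arm:
  increments:
    - {"travel":[0,-0.03,0],"delta_rot":[0,0,0],"fingers":0}
    - {"travel":[0,0,0],"delta_rot":[0,0,0],"fingers":60}
    - {"travel":[0,0,0],"delta_rot":[0,0,0],"fingers":60}
    - {"travel":[0,0,0],"delta_rot":[0,0,0],"fingers":60}
    - {"travel":[0,0,0],"delta_rot":[0,0,0],"fingers":60}
    - {"travel":[0,0,-0.5],"delta_rot":[0,0,0],"fingers":60}
    - {"travel":[0,0,-0.9],"delta_rot":[0,0,0],"fingers":60}
    - {"travel":[0,0,-0.9],"delta_rot":[0,0,0],"fingers":60}

```text
time_s: 13.45
eef_pos: [0.4846, 0.0938, 0.4614]
tcp_rot: [-0.0, 0.658, 0.753, -0.0]
ft_force: [0.2, -1.1, 0.0]
gripper_width: 0.059
grasp_force: 0.0
```

Run:
```python
from h import *
for n in ("scene",):
    c=robot.capture(n);P=cloud(c);Q=(P-MO)@MR*1000
    m=(Q[...,2]>195)&(Q[...,2]<250)&(Q[...,0]<-80)&(Q[...,0]>-130)&(abs(Q[...,1])<50)
    q=Q[m];print(n,m.sum(),np.median(q,0).round(1))
cx,cy=.5475,-.3868
to([cx,cy,.14],122.7)
for yaw in(122.7,):
    s=robot.state()
```

```text
scene 121 [-97.5  -2.1 231.6]
grasp [0.4853 0.0939 0.2991] yaw 7.63 F [-1.4  0.2  4.2] M [-0.07  0.03 -0.05] w 0.0595 z [ 5.4e-03  6.0e-04 -1.0e+00] t 13.5 q6 0.01
travel [-16.16  -0.07   5.3 ]
turn z -23.01
```

>>> jog_arm:
  increments:
    - {"travel":[-0.95,0,0],"delta_rot":[0,0,0],"fingers":60}
    - {"travel":[-0.95,0,0],"delta_rot":[0,0,0],"fingers":60}
    - {"travel":[-0.95,0,0],"delta_rot":[0,0,0],"fingers":60}
    - {"travel":[-0.95,0,0],"delta_rot":[0,0,0],"fingers":60}
    - {"travel":[-0.95,0,0],"delta_rot":[0,0,0],"fingers":60}
    - {"travel":[-0.95,0,0],"delta_rot":[0,0,0],"fingers":60}
    - {"travel":[-0.95,0,0],"delta_rot":[0,0,0],"fingers":60}
    - {"travel":[-0.95,0,0],"delta_rot":[0,0,0],"fingers":60}
    - {"travel":[-0.95,0,0],"delta_rot":[0,0,0],"fingers":60}
    - {"travel":[-0.95,0,0],"delta_rot":[0,0,0],"fingers":60}

```text
time_s: 14.5
eef_pos: [0.5225, -0.1899, 0.4606]
tcp_rot: [0.0, 0.659, 0.753, 0.0]
ft_force: [-0.1, 0.8, 0.5]
gripper_width: 0.0598
grasp_force: 0.0
```

>>> jog_arm:
  increments:
    - {"travel":[-0.95,0,0.5],"delta_rot":[0,0,0],"fingers":60}
    - {"travel":[-0.95,0,0.5],"delta_rot":[0,0,0],"fingers":60}
    - {"travel":[-0.95,0,0.5],"delta_rot":[0,0,0],"fingers":60}
    - {"travel":[-0.95,0,0.5],"delta_rot":[0,0,0],"fingers":60}
    - {"travel":[-0.95,0,0.5],"delta_rot":[0,0,0],"fingers":60}
    - {"travel":[-0.95,0,0.5],"delta_rot":[0,0,0],"fingers":60}
    - {"travel":[-0.96,0,0.5],"delta_rot":[0,0,0],"fingers":60}
    - {"travel":[0,0,0],"delta_rot":[0,0,-1],"fingers":60}
    - {"travel":[0,0,0],"delta_rot":[0,0,-1],"fingers":60}
    - {"travel":[0,0,0],"delta_rot":[0,0,-1],"fingers":60}

```text
time_s: 15.5
eef_pos: [0.5492, -0.3871, 0.3552]
tcp_rot: [0.0, 0.553, 0.833, -0.0]
ft_force: [-0.9, 0.3, -0.7]
gripper_width: 0.0606
grasp_force: 0.0
```

>>> jog_arm:
  increments:
    - {"travel":[0,0,0],"delta_rot":[0,0,-1],"fingers":60}
    - {"travel":[0,0,0],"delta_rot":[0,0,-1],"fingers":60}
    - {"travel":[0,0,0],"delta_rot":[0,0,-1],"fingers":60}
    - {"travel":[0,0,0],"delta_rot":[0,0,-1],"fingers":60}
    - {"travel":[0,0,0],"delta_rot":[0,0,-1],"fingers":60}
    - {"travel":[0,0,0],"delta_rot":[0,0,-1],"fingers":60}
    - {"travel":[0,0,0],"delta_rot":[0,0,-1],"fingers":60}
    - {"travel":[0,0,0],"delta_rot":[0,0,-1],"fingers":60}
    - {"travel":[0,0,0],"delta_rot":[0,0,-1],"fingers":60}
    - {"travel":[0,0,0],"delta_rot":[0,0,-1],"fingers":60}

```text
time_s: 16.5
eef_pos: [0.5492, -0.3868, 0.3555]
tcp_rot: [0.0, 0.149, 0.989, -0.0]
ft_force: [0.3, -0.1, 0.8]
gripper_width: 0.0601
grasp_force: 0.0
```

>>> jog_arm:
  increments:
    - {"travel":[0,0,0],"delta_rot":[0,0,-1],"fingers":60}
    - {"travel":[0,0,0],"delta_rot":[0,0,-1],"fingers":60}
    - {"travel":[0,0,0],"delta_rot":[0,0,-1],"fingers":60}
    - {"travel":[0,0,0],"delta_rot":[0,0,-1],"fingers":60}
    - {"travel":[0,0,0],"delta_rot":[0,0,-1],"fingers":60}
    - {"travel":[0,0,0],"delta_rot":[0,0,-1],"fingers":60}
    - {"travel":[0,0,0],"delta_rot":[0,0,-1],"fingers":60}
    - {"travel":[0,0,0],"delta_rot":[0,0,-1],"fingers":60}
    - {"travel":[0,0,0],"delta_rot":[0,0,-1],"fingers":60}
    - {"travel":[0,0,0],"delta_rot":[0,0,-1],"fingers":60}

```text
time_s: 17.5
eef_pos: [0.5492, -0.3867, 0.3555]
tcp_rot: [0.0, -0.283, 0.959, -0.0]
ft_force: [0.7, 0.1, 0.7]
gripper_width: 0.0603
grasp_force: 0.0
```

```bash
python3 -c "
from h import *
to([.5475,-.3868,.077],122.7)"
```

```text
grasp [ 0.5493 -0.3868  0.1882] yaw 122.84 F [0.7 0.1 0.7] M [ 0.07  0.04 -0.04] w 0.0603 z [ 3.e-04 -4.e-04 -1.e+00] t 17.5 q6 -2.8
travel [0.05 0.03 3.71]
turn z 0.03
```

>>> jog_arm:
  increments:
    - {"travel":[0.05,0.03,0.6],"delta_rot":[0,0,0],"fingers":40}
    - {"travel":[0,0,0.8],"delta_rot":[0,0,0],"fingers":40}
    - {"travel":[0,0,0.8],"delta_rot":[0,0,0],"fingers":40}
    - {"travel":[0,0,0.8],"delta_rot":[0,0,0],"fingers":40}
    - {"travel":[0,0,0.7],"delta_rot":[0,0,0],"fingers":40}
    - {"travel":[0,0,0],"delta_rot":[0,0,0],"fingers":40}
    - {"travel":[0,0,0],"delta_rot":[0,0,0],"fingers":0}
    - {"travel":[0,0,0],"delta_rot":[0,0,0],"fingers":0}
    - {"travel":[0,0,0],"delta_rot":[0,0,0],"fingers":0}
    - {"travel":[0,0,0],"delta_rot":[0,0,0],"fingers":0}
  grip_force: 20

```text
time_s: 18.5
eef_pos: [0.5474, -0.3868, 0.2446]
tcp_rot: [0.0, -0.281, 0.96, -0.001]
ft_force: [-0.2, -0.4, -0.2]
gripper_width: 0.0128
grasp_force: 0.0
```

Run:
```python
from h import *
to([.5475,-.3868,.077],122.7)
c=robot.capture("scene");cv2.imwrite("pics/key.png",cv2.resize(c["pixels"][230:350,60:220],None,fx=4,fy=4))
```

```text
grasp [ 0.5476 -0.3869  0.0773] yaw 122.62 F [-0.2 -0.4 -0.2] M [ 0.02  0.05 -0.04] w 0.0128 z [ 1.e-03 -8.e-04 -1.e+00] t 18.5 q6 -2.79
travel [-0.   -0.    0.01]
turn z -0.02
```

View pics/key.png

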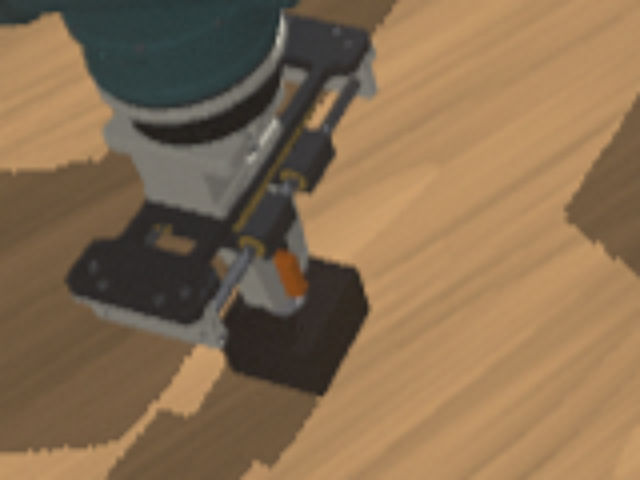

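The picture shows the fingers around the orange bow at (290,275), aligned with it and almost closed. I'll finish closing and lift the key.

>>> jog_arm:
  increments:
    - {"travel":[0,0,0],"delta_rot":[0,0,0],"fingers":0}
    - {"travel":[0,0,0],"delta_rot":[0,0,0],"fingers":0}
    - {"travel":[0,0,0],"delta_rot":[0,0,0],"fingers":0}
  grip_force: 50

```text
time_s: 18.85
eef_pos: [0.5474, -0.3867, 0.2444]
tcp_rot: [0.0, -0.281, 0.96, -0.0]
ft_force: [-0.6, 0.1, 6.6]
gripper_width: 0.0098
grasp_force: 50.0
```

```bash
python3 -c "
from h import *
to([.5475,-.3868,.077],122.7)"
```

```text
grasp [ 0.5475 -0.3868  0.0771] yaw 122.63 F [-0.6  0.1  6.6] M [ 0.18  0.2  -0.01] w 0.0098 z [ 7.e-04 -5.e-04 -1.e+00] t 18.85 q6 -2.79
travel [-0. -0.  0.]
turn z -0.01
```

>>> jog_arm:
  increments:
    - {"travel":[0,0,-0.2],"delta_rot":[0,0,0],"fingers":0}
    - {"travel":[0,0,-0.4],"delta_rot":[0,0,0],"fingers":0}
    - {"travel":[0,0,-0.9],"delta_rot":[0,0,0],"fingers":0}
    - {"travel":[0,0,-0.9],"delta_rot":[0,0,0],"fingers":0}
    - {"travel":[0,0,-0.9],"delta_rot":[0,0,0],"fingers":0}
    - {"travel":[0,0,-0.9],"delta_rot":[0,0,0],"fingers":0}
    - {"travel":[0,0,-0.9],"delta_rot":[0,0,0],"fingers":0}
    - {"travel":[0,0,-0.2],"delta_rot":[0,0,0],"fingers":0}

```text
time_s: 19.65
eef_pos: [0.5472, -0.3866, 0.4071]
tcp_rot: [0.001, -0.281, 0.96, -0.002]
ft_force: [1.1, 0.1, -0.4]
gripper_width: 0.0098
grasp_force: 50.0
```

```bash
python3 -c "
from h import *
g=mw(-20,-130,143); print(g)
to(g+[0,0,.032+.045],97.7)"
```

```text
[ 0.58199854 -0.02420754  0.143     ]
grasp [ 0.5478 -0.387   0.2398] yaw 122.64 F [ 1.1  0.1 -0.4] M [ 0.01 -0.    0.01] w 0.0098 z [ 0.0037 -0.0028 -1.    ] t 19.65 q6 -2.79
travel [-7.49  9.55  0.63]
turn z 4.99
```

>>> jog_arm:
  increments:
    - {"travel":[-0.75,0.95,0],"delta_rot":[0,0,0],"fingers":0}
    - {"travel":[-0.75,0.95,0],"delta_rot":[0,0,0],"fingers":0}
    - {"travel":[-0.75,0.95,0],"delta_rot":[0,0,0],"fingers":0}
    - {"travel":[-0.75,0.95,0],"delta_rot":[0,0,0],"fingers":0}
    - {"travel":[-0.75,0.95,0],"delta_rot":[0,0,0],"fingers":0}
    - {"travel":[-0.75,0.95,0],"delta_rot":[0,0,0],"fingers":0}
    - {"travel":[-0.75,0.95,0],"delta_rot":[0,0,0],"fingers":0}
    - {"travel":[-0.75,0.95,0],"delta_rot":[0,0,0],"fingers":0}
    - {"travel":[-0.75,0.95,0],"delta_rot":[0,0,0],"fingers":0}
    - {"travel":[-0.74,0.95,0],"delta_rot":[0,0,0],"fingers":0}

```text
time_s: 20.65
eef_pos: [0.5826, -0.024, 0.4023]
tcp_rot: [-0.0, -0.281, 0.96, 0.0]
ft_force: [1.5, -0.2, 0.2]
gripper_width: 0.0097
grasp_force: 50.0
```

>>> jog_arm:
  increments:
    - {"travel":[0,0,0],"delta_rot":[0,0,1],"fingers":0}
    - {"travel":[0,0,0],"delta_rot":[0,0,1],"fingers":0}
    - {"travel":[0,0,0],"delta_rot":[0,0,1],"fingers":0}
    - {"travel":[0,0,0],"delta_rot":[0,0,1],"fingers":0}
    - {"travel":[0,0,0],"delta_rot":[0,0,0.98],"fingers":0}
    - {"travel":[0,0,0.3],"delta_rot":[0,0,0],"fingers":0}
    - {"travel":[0,0,0],"delta_rot":[0,0,0],"fingers":0}

```text
time_s: 21.35
eef_pos: [0.5826, -0.0255, 0.3918]
tcp_rot: [-0.001, -0.069, 0.998, 0.0]
ft_force: [-0.0, -0.6, -0.9]
gripper_width: 0.0098
grasp_force: 50.0
```

Run:
```python
from h import *
to(mw(-20,-130,143+32+31),97.7)
c=robot.capture("scene");cv2.imwrite("pics/lock.png",cv2.resize(c["pixels"][140:260,180:340],None,fx=4,fy=4,interpolation=cv2.INTER_CUBIC))
P=cloud(c);I=c["pixels"].astype(int);Q=(P-MO)@MR*1000
o=(I[...,2]>130)&(I[...,0]<80)&(I[...,1]<.65*I[...,2])&(Q[...,2]>150)&(abs(Q[...,0])<80)&(abs(Q[...,1]+130)<40)
print(o.sum(),Q[o].min(0).round(1),Q[o].max(0).round(1),Q[o].mean(0).round(1))
m=(Q[...,2]>146)&(Q[...,2]<195)&(abs(Q[...,0]+20)<14)&(abs(Q[...,1]+130)<14)
print(m.sum(),Q[m].min(0).round(1),Q[m].max(0).round(1),np.median(Q[m],0).round(1))
```

```text
grasp [ 0.5823 -0.0255  0.2245] yaw 97.88 F [-0.  -0.6 -0.9] M [ 0.04 -0.04 -0.02] w 0.0098 z [-2.2e-03  2.0e-04 -1.0e+00] t 21.35 q6 -1.8
travel [0.01 0.04 0.62]
turn z 0.04
13 [ -10.1 -136.2  206.5] [  -5.2 -131.8  243. ] [  -7.7 -134.4  230.1]
55 [ -33.9 -143.3  146. ] [  -6.6 -116.3  187.8] [ -17.6 -132.   167.5]
```

View pics/lock.png

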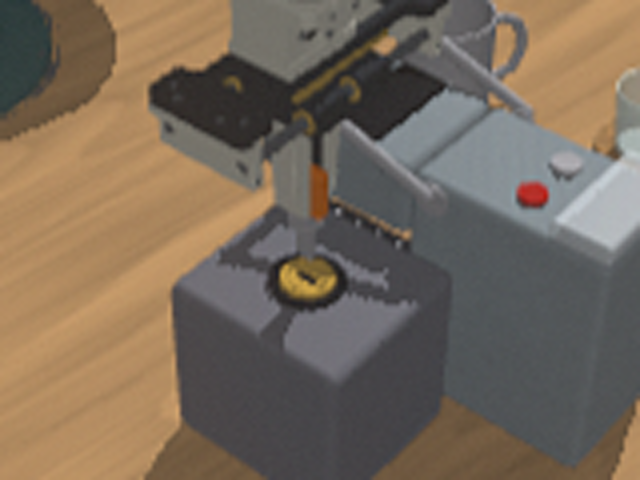

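>>> jog_arm:
  increments:
    - {"travel":[0.01,0.04,0],"delta_rot":[0,0,0.03],"fingers":0}
    - {"travel":[0,0,0.2],"delta_rot":[0,0,0],"fingers":0}
    - {"travel":[0,0,0.2],"delta_rot":[0,0,0],"fingers":0}
    - {"travel":[0,0,0.1],"delta_rot":[0,0,0],"fingers":0}
    - {"travel":[0,0,0.1],"delta_rot":[0,0,0],"fingers":0}
    - {"travel":[0,0,0.1],"delta_rot":[0,0,0],"fingers":0}
    - {"travel":[0,0,0],"delta_rot":[0,0,0],"fingers":0}

```text
time_s: 22.1
eef_pos: [0.5824, -0.0243, 0.3722]
tcp_rot: [-0.0, -0.066, 0.998, 0.0]
ft_force: [-0.6, 0.0, 0.1]
gripper_width: 0.0094
grasp_force: 50.0
```

```bash
python3 -c "
from h import *
to(mw(-20,-130,143+32),97.7)"
```

```text
grasp [ 0.5823 -0.0243  0.2049] yaw 97.59 F [-0.6  0.   0.1] M [ 0.08  0.   -0.02] w 0.0094 z [-6.e-04  0.e+00 -1.e+00] t 22.1 q6 -1.79
travel [0.01 0.01 1.  ]
turn z -0.02
```

>>> jog_arm:
  increments:
    - {"travel":[0,0,0.05],"delta_rot":[0,0,0],"fingers":0}
    - {"travel":[0,0,0.05],"delta_rot":[0,0,0],"fingers":0}
    - {"travel":[0,0,0.05],"delta_rot":[0,0,0],"fingers":0}
    - {"travel":[0,0,0],"delta_rot":[0,0,0],"fingers":0}

```text
time_s: 22.5
eef_pos: [0.5824, -0.0242, 0.368]
tcp_rot: [-0.0, -0.066, 0.998, 0.0]
ft_force: [-0.3, 2.7, -0.4]
gripper_width: 0.01
grasp_force: 50.0
```

```bash
python3 -c "
from h import *
to(mw(-20,-130,143+32),97.7)"
```

```text
grasp [ 0.5824 -0.0242  0.2007] yaw 97.59 F [-0.3  2.7 -0.4] M [ 0.66 -0.08  0.05] w 0.01 z [-0.e+00  4.e-04 -1.e+00] t 22.5 q6 -1.79
travel [0.01 0.   0.86]
turn z -0.02
```

>>> jog_arm:
  increments:
    - {"travel":[0,0.02,0.04],"delta_rot":[0,0,0],"fingers":0}
    - {"travel":[0,0,0.05],"delta_rot":[0,0,0],"fingers":0}
    - {"travel":[0,0,0.05],"delta_rot":[0,0,0],"fingers":0}
    - {"travel":[0,0,0.05],"delta_rot":[0,0,0],"fingers":0}
    - {"travel":[0,0,0],"delta_rot":[0,0,0],"fingers":0}

```text
time_s: 23.0
eef_pos: [0.5823, -0.0238, 0.3622]
tcp_rot: [-0.0, -0.066, 0.998, -0.0]
ft_force: [-0.8, -0.1, -0.8]
gripper_width: 0.0097
grasp_force: 50.0
```

```bash
python3 -c "
from h import *
to(mw(-20,-130,143+32),97.7)"
```

```text
grasp [ 0.5822 -0.0238  0.1949] yaw 97.58 F [-0.8 -0.1 -0.8] M [ 0.05 -0.02 -0.04] w 0.0097 z [-4.e-04 -1.e-04 -1.e+00] t 23.0 q6 -1.79
travel [ 0.01 -0.01  0.66]
turn z -0.02
```

Well in and free. On towards the first pin.

>>> jog_arm:
  increments:
    - {"travel":[0,0,0.05],"delta_rot":[0,0,0],"fingers":0}
    - {"travel":[0,0,0.05],"delta_rot":[0,0,0],"fingers":0}
    - {"travel":[0,0,0.04],"delta_rot":[0,0,0],"fingers":0}
    - {"travel":[0,0,0],"delta_rot":[0,0,0],"fingers":0}

```text
time_s: 23.4
eef_pos: [0.5824, -0.0238, 0.3585]
tcp_rot: [0.0, -0.066, 0.998, -0.0]
ft_force: [0.8, -1.9, 2.5]
gripper_width: 0.0097
grasp_force: 50.0
```

```bash
python3 -c "
from h import *
to(mw(-20,-130,143+32),97.7)"
```

```text
grasp [ 0.5825 -0.0239  0.1912] yaw 97.58 F [ 0.8 -1.9  2.5] M [-0.26 -0.26  0.01] w 0.0097 z [ 8.e-04 -3.e-04 -1.e+00] t 23.4 q6 -1.79
travel [ 0.01 -0.01  0.54]
turn z -0.02
```

>>> jog_arm:
  increments:
    - {"travel":[0,0,0.04],"delta_rot":[0,0,0.1],"fingers":0}
    - {"travel":[0,0,0.04],"delta_rot":[0,0,-0.2],"fingers":0}
    - {"travel":[0,0,0.03],"delta_rot":[0,0,0.1],"fingers":0}
    - {"travel":[0,0,0],"delta_rot":[0,0,0],"fingers":0}

```text
time_s: 23.8
eef_pos: [0.5823, -0.0238, 0.3545]
tcp_rot: [-0.0, -0.066, 0.998, -0.0]
ft_force: [0.8, -2.7, -0.9]
gripper_width: 0.0097
grasp_force: 50.0
```

```bash
python3 -c "
from h import *
to(mw(-20,-130,143+32),97.7)"
```

```text
grasp [ 0.5822 -0.0238  0.1872] yaw 97.56 F [ 0.8 -2.7 -0.9] M [-0.57 -0.24 -0.03] w 0.0097 z [-6.e-04 -2.e-04 -1.e+00] t 23.8 q6 -1.79
travel [ 0.01 -0.01  0.41]
turn z -0.03
```

>>> jog_arm:
  increments:
    - {"travel":[0,0,0.04],"delta_rot":[0,0,0],"fingers":0}
    - {"travel":[0,0,0.04],"delta_rot":[0,0,0.1],"fingers":0}
    - {"travel":[0,0,0.04],"delta_rot":[0,0,-0.2],"fingers":0}
    - {"travel":[0,0,0.04],"delta_rot":[0,0,0.1],"fingers":0}
    - {"travel":[0,0,0],"delta_rot":[0,0,0],"fingers":0}

```text
time_s: 24.3
eef_pos: [0.5823, -0.0238, 0.3514]
tcp_rot: [0.001, -0.066, 0.998, -0.0]
ft_force: [-1.6, -2.2, 11.5]
gripper_width: 0.0099
grasp_force: 50.0
```

```bash
python3 -c "
from h import *
to(mw(-20,-130,143+32),97.7)"
```

```text
grasp [ 0.5825 -0.0238  0.1841] yaw 97.57 F [-1.6 -2.2 11.5] M [-0.53  0.55 -0.05] w 0.0099 z [ 1.3e-03 -2.0e-04 -1.0e+00] t 24.3 q6 -1.79
travel [ 0.01 -0.01  0.3 ]
turn z -0.03
```

>>> jog_arm:
  increments:
    - {"travel":[0,0.02,0.01],"delta_rot":[0,0,0.3],"fingers":0}
    - {"travel":[0,-0.04,0.01],"delta_rot":[0,0,-0.6],"fingers":0}
    - {"travel":[0,0.03,0.01],"delta_rot":[0,0,0.6],"fingers":0}
    - {"travel":[0,-0.01,0.01],"delta_rot":[0,0,-0.3],"fingers":0}
    - {"travel":[0,0,0],"delta_rot":[0,0,0],"fingers":0}

```text
time_s: 24.8
eef_pos: [0.5822, -0.0235, 0.3492]
tcp_rot: [0.0, -0.067, 0.998, 0.0]
ft_force: [-0.6, 2.9, 4.3]
gripper_width: 0.0098
grasp_force: 50.0
```

```bash
python3 -c "
from h import *
to(mw(-20,-130,143+32),97.7)"
```

```text
grasp [ 0.5823 -0.0233  0.1819] yaw 97.63 F [-0.6  2.9  4.3] M [ 0.55 -0.   -0.01] w 0.0098 z [ 4.e-04  1.e-03 -1.e+00] t 24.8 q6 -1.79
travel [ 0.01 -0.02  0.23]
turn z -0.01
```

Force dropped to about 4 N and the key moved deeper. On to the collar seat, gently.

>>> jog_arm:
  increments:
    - {"travel":[0,0,0.04],"delta_rot":[0,0,0.2],"fingers":0}
    - {"travel":[0,0,0.04],"delta_rot":[0,0,-0.4],"fingers":0}
    - {"travel":[0,0,0.04],"delta_rot":[0,0,0.2],"fingers":0}
    - {"travel":[0,0,0.04],"delta_rot":[0,0,0],"fingers":0}
    - {"travel":[0,0,0],"delta_rot":[0,0,0],"fingers":0}

```text
time_s: 25.3
eef_pos: [0.5822, -0.0236, 0.3437]
tcp_rot: [-0.0, -0.066, 0.998, 0.0]
ft_force: [0.9, 4.3, -0.6]
gripper_width: 0.0101
grasp_force: 50.0
```

```bash
python3 -c "
from h import *
to(mw(-20,-130,143+32),97.7)"
```

```text
grasp [ 0.5821 -0.0235  0.1764] yaw 97.54 F [ 0.9  4.3 -0.6] M [ 1.03 -0.25 -0.09] w 0.0101 z [-5.e-04  6.e-04 -1.e+00] t 25.3 q6 -1.79
travel [ 0.01 -0.02  0.05]
turn z -0.03
```

>>> jog_arm:
  increments:
    - {"travel":[0,0,0.03],"delta_rot":[0,0,0],"fingers":0}
    - {"travel":[0,0,0.02],"delta_rot":[0,0,0],"fingers":0}
    - {"travel":[0,0,0.02],"delta_rot":[0,0,0],"fingers":0}
    - {"travel":[0,0,0],"delta_rot":[0,0,0],"fingers":0}

```text
time_s: 25.7
eef_pos: [0.5822, -0.0236, 0.3424]
tcp_rot: [0.0, -0.066, 0.998, 0.0]
ft_force: [-1.2, 5.2, 4.5]
gripper_width: 0.0095
grasp_force: 50.0
```

```bash
python3 -c "
from h import *
to(mw(-20,-130,143+32),97.7)"
```

```text
grasp [ 0.5822 -0.0236  0.1751] yaw 97.58 F [-1.2  5.2  4.5] M [1.21 0.24 0.  ] w 0.0095 z [ 2.e-04  4.e-04 -1.e+00] t 25.7 q6 -1.79
travel [ 0.01 -0.02  0.  ]
turn z -0.02
```

>>> jog_arm:
  increments:
    - {"travel":[0,0.02,0.01],"delta_rot":[0,0,0.2],"fingers":0}
    - {"travel":[0,0,0.02],"delta_rot":[0,0,-0.4],"fingers":0}
    - {"travel":[0,0,0.01],"delta_rot":[0,0,0.2],"fingers":0}
    - {"travel":[0,0,0],"delta_rot":[0,0,0],"fingers":0}

```text
time_s: 26.1
eef_pos: [0.5821, -0.0233, 0.3423]
tcp_rot: [0.001, -0.066, 0.998, -0.0]
ft_force: [-4.3, 3.4, 13.2]
gripper_width: 0.0097
grasp_force: 50.0
```

```bash
python3 -c "
from h import *
to(mw(-20,-130,143+32),97.7)"
```

```text
grasp [ 0.5824 -0.0234  0.175 ] yaw 97.54 F [-4.3  3.4 13.2] M [0.64 0.86 0.08] w 0.0097 z [ 1.3e-03 -6.0e-04 -1.0e+00] t 26.1 q6 -1.79
travel [ 0.01 -0.03 -0.  ]
turn z -0.03
```

>>> jog_arm:
  increments:
    - {"travel":[0,0,0],"delta_rot":[0,0,1],"fingers":0}
    - {"travel":[0,0,0],"delta_rot":[0,0,1],"fingers":0}
    - {"travel":[0,0,0],"delta_rot":[0,0,1],"fingers":0}
    - {"travel":[0,0,0],"delta_rot":[0,0,1],"fingers":0}
    - {"travel":[0,0,0],"delta_rot":[0,0,1],"fingers":0}
    - {"travel":[0,0,0],"delta_rot":[0,0,1],"fingers":0}

```text
time_s: 26.7
eef_pos: [0.5821, -0.0235, 0.3423]
tcp_rot: [0.001, 0.196, 0.981, -0.0]
ft_force: [-6.0, 1.2, 13.7]
gripper_width: 0.0096
grasp_force: 50.0
```

```bash
python3 -c "
from h import *
to(mw(-20,-130,143+32),97.7)"
```

```text
grasp [ 0.5823 -0.0236  0.175 ] yaw 67.36 F [-6.   1.2 13.7] M [0.16 0.96 0.06] w 0.0096 z [ 0.0011 -0.0011 -1.    ] t 26.7 q6 -1.26
travel [-0.01 -0.02 -0.  ]
turn z -6.07
```

>>> jog_arm:
  increments:
    - {"travel":[0,0,0],"delta_rot":[0,0,1],"fingers":0}
    - {"travel":[0,0,0],"delta_rot":[0,0,1],"fingers":0}
    - {"travel":[0,0,0],"delta_rot":[0,0,1],"fingers":0}
    - {"travel":[0,0,0],"delta_rot":[0,0,1],"fingers":0}
    - {"travel":[0,0,0],"delta_rot":[0,0,1],"fingers":0}
    - {"travel":[0,0,0],"delta_rot":[0,0,1],"fingers":0}
    - {"travel":[0,0,0],"delta_rot":[0,0,1],"fingers":0}
    - {"travel":[0,0,0],"delta_rot":[0,0,1],"fingers":0}
    - {"travel":[0,0,0],"delta_rot":[0,0,1],"fingers":0}
    - {"travel":[0,0,0],"delta_rot":[0,0,1],"fingers":0}

```text
time_s: 27.7
eef_pos: [0.5821, -0.0236, 0.3423]
tcp_rot: [0.001, 0.592, 0.806, -0.0]
ft_force: [-5.6, -0.3, 15.4]
gripper_width: 0.0099
grasp_force: 50.0
```

```bash
python3 -c "
from h import *
to(mw(-20,-130,143+32),97.7)"
```

```text
grasp [ 0.5822 -0.0238  0.175 ] yaw 17.36 F [-5.6 -0.3 15.4] M [-0.2   1.32  0.15] w 0.0099 z [ 8.0e-04 -1.5e-03 -1.0e+00] t 27.7 q6 -0.39
travel [-0.02 -0.01 -0.  ]
turn z -16.07
```

Torque about z is 0.15 and rising as expected. I'll turn about 22° more in steps.

>>> jog_arm:
  increments:
    - {"travel":[0,0,0],"delta_rot":[0,0,1],"fingers":0}
    - {"travel":[0,0,0],"delta_rot":[0,0,1],"fingers":0}
    - {"travel":[0,0,0],"delta_rot":[0,0,0.8],"fingers":0}
    - {"travel":[0,0,0],"delta_rot":[0,0,0.8],"fingers":0}
    - {"travel":[0,0,0],"delta_rot":[0,0,0],"fingers":0}
    - {"travel":[0,0,0],"delta_rot":[0,0,0],"fingers":0}

```text
time_s: 28.3
eef_pos: [0.582, -0.0236, 0.3423]
tcp_rot: [0.001, 0.71, 0.704, -0.0]
ft_force: [-8.2, -0.7, 15.0]
gripper_width: 0.0098
grasp_force: 50.0
```

Run:
```python
from h import *
for i in range(3):
    to(mw(-20,-130,143+32),97.7); c=robot.capture("scene")
```

```text
grasp [ 0.582  -0.0239  0.175 ] yaw -0.45 F [-8.2 -0.7 15. ] M [-0.32  1.62  0.08] w 0.0098 z [ 3.0e-04 -1.6e-03 -1.0e+00] t 28.3 q6 -0.08
travel [-0.02  0.   -0.  ]
turn z -19.63
grasp [ 0.582  -0.0239  0.175 ] yaw -0.44 F [-7.8 -1.  15. ] M [-0.28  1.7   0.11] w 0.0098 z [ 3.0e-04 -1.6e-03 -1.0e+00] t 28.35 q6 -0.08
travel [-0.02  0.   -0.  ]
turn z -19.63
grasp [ 0.582  -0.0239  0.175 ] yaw -0.44 F [-8.3 -2.  15.4] M [-0.34  1.64  0.08] w 0.0098 z [ 4.0e-04 -1.6e-03 -1.0e+00] t 28.4 q6 -0.08
travel [-0.02  0.   -0.  ]
turn z -19.63
```

>>> jog_arm:
  increments:
    - {"travel":[0,0,0],"delta_rot":[0,0,0.6],"fingers":0}
    - {"travel":[0,0,0],"delta_rot":[0,0,0.6],"fingers":0}
    - {"travel":[0,0,0],"delta_rot":[0,0,0],"fingers":0}

```text
time_s: 28.75
eef_pos: [0.582, -0.0236, 0.3423]
tcp_rot: [0.001, 0.746, 0.666, -0.0]
ft_force: [-7.5, -1.4, 15.1]
gripper_width: 0.0099
grasp_force: 50.0
```

Run:
```python
from h import *
for i in range(2):
    to(mw(-20,-130,143+32),97.7); c=robot.capture("scene")
```

```text
grasp [ 0.582  -0.0239  0.175 ] yaw -6.54 F [-7.5 -1.4 15.1] M [-0.21  1.73  0.16] w 0.0099 z [ 3.0e-04 -1.5e-03 -1.0e+00] t 28.75 q6 0.03
travel [-0.02  0.   -0.  ]
turn z -20.85
grasp [ 0.582  -0.0238  0.175 ] yaw -6.46 F [-8.3 -0.8 15.8] M [-0.27  1.71  0.24] w 0.0097 z [ 3.0e-04 -1.5e-03 -1.0e+00] t 28.8 q6 0.03
travel [-0.02  0.   -0.  ]
turn z -20.83
```

>>> jog_arm:
  increments:
    - {"travel":[0,0,0],"delta_rot":[0,0,0.5],"fingers":0}
    - {"travel":[0,0,0],"delta_rot":[0,0,0.5],"fingers":0}
    - {"travel":[0,0,0],"delta_rot":[0,0,0],"fingers":0}

```text
time_s: 29.15
eef_pos: [0.582, -0.0235, 0.3423]
tcp_rot: [0.001, 0.774, 0.633, -0.0]
ft_force: [-7.5, -0.2, 14.4]
gripper_width: 0.0098
grasp_force: 50.2
```

Run:
```python
from h import *
for i in range(4):
    to(mw(-20,-130,143+32),97.7); c=robot.capture("scene")
cv2.imwrite("pics/fin.png",cv2.resize(c["pixels"][120:260,180:360],None,fx=4,fy=4,interpolation=cv2.INTER_CUBIC))
```

```text
grasp [ 0.582  -0.0237  0.175 ] yaw -11.5 F [-7.5 -0.2 14.4] M [0.05 1.71 0.47] w 0.0098 z [ 3.0e-04 -1.3e-03 -1.0e+00] t 29.15 q6 0.12
travel [-0.02  0.01  0.  ]
turn z -21.84
grasp [ 0.582  -0.0237  0.175 ] yaw -11.44 F [-7.5 -0.7 15.5] M [0.05 1.68 0.49] w 0.0093 z [ 3.0e-04 -1.2e-03 -1.0e+00] t 29.2 q6 0.12
travel [-0.02  0.01 -0.  ]
turn z -21.83
grasp [ 0.582  -0.0237  0.175 ] yaw -11.42 F [-7.4  0.5 15.6] M [0.04 1.69 0.44] w 0.0097 z [ 3.0e-04 -1.2e-03 -1.0e+00] t 29.25 q6 0.12
travel [-0.02  0.01 -0.  ]
turn z -21.82
grasp [ 0.582  -0.0237  0.175 ] yaw -11.42 F [-7.2 -0.4 16.5] M [0.06 1.67 0.41] w 0.0096 z [ 3.0e-04 -1.2e-03 -1.0e+00] t 29.3 q6 0.12
travel [-0.02  0.01 -0.  ]
turn z -21.82
```

View pics/fin.png

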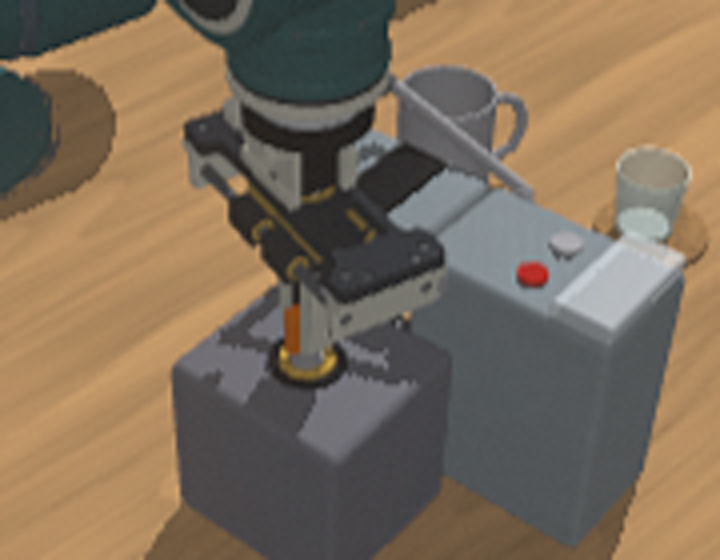

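The key is seated, with its collar on the brass at (305,365). The torque jump to about 0.45 N m shows the lock is at its stop. The handle is shut, and the cup and jug have not moved.

```bash
python3 -c "
from cell import robot
print(robot.finish_job())"
```

```text
the job is handed in; nothing more can be done
None
```

The job is handed in at 29.3 s (no verdict shown): handle lifted to its stop and eased shut, key fully home in the lock, turned clockwise to its stop and still gripped and held there; cup and jug left where they stood.

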